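# Lock a casting mould in its holding frame

## Robot

A 6-joint arm with a two-finger parallel gripper is mounted at the origin on the work surface. World frame = base frame: x ahead of the robot, y to its left, z up, the work surface at z = 0. Lengths are in mm, angles in degrees, forces in N, time in s.
With the tool pointing down it reaches from about 350 to 850 mm from the base axis. Payload 8.1 kg.
Tool frame: the origin (TCP) lies midway between the tips of the shut fingers; the grasp point (between the pads) lies 19 mm behind it (r.grasp_offset is the distance from the TCP to the grasp point, in mm); z points along the fingers, x is the direction in which the jaws open and shut, and the axes are right-handed (so a half turn about z gives the same grasp; the last joint's range is limited). The gripper opens to 85 mm and grips with 20 to 120 N. Pads are 22 mm wide; open, the fingers measure 114 mm over their backs; the gripper's body (76 mm by 85 mm) begins 54 mm behind the grasp point. The pads swing forward as they close: fully open they stand 13 mm farther back than shut.
Start: joints at [-67.918, 7.471, 85.268, -0, 87.261, -4.893], TCP at [272.179, -534.718, 231.292] pointing down, gripper open.
Joint ranges: [-169.43, 169.43], [-51.17, 129.36], [1.28, 143.12], [-76.62, 256.62], [0, 156.53], [-152.29, 152.29]. Speed limits (degrees/s): [136.94, 136.94, 159.86, 180, 180, 180].

## Interface

Orientations are given as [roll, pitch, yaw] about the fixed x, y, z axes, in that order (R = Rz(yaw) Ry(pitch) Rx(roll)).
In Python, from bench import r, optics, hand_in gives the robot as it stands.
- The arm moves only by the shell command python3 -m pendant 'ROWS' [FORCE]. ROWS is JSON, a list of rows, each a list of 5 numbers: the opening, from 0 (shut) to 1 (fully open), then the shift along the tool's x, y, z in mm, then the turn about the tool's z in degrees. A call has 1 to 10 rows; each row shifts and turns the commanded pose from where the row before left it, along the tool's axes as they then stand; what a row does not reach is not made up. A row lasts 1/10 s, in which the tool goes at most 50 mm and 8.59 degrees, less where a joint would pass 70% of its speed; a pose out of reach is approached as far as the arm can. A call with a gripper value outside its range is refused whole. The fingers move at their own pace and stop on an object; FORCE is the grip in N (left out, the last holds). Time passes only in rows, so rows that do not move let the fingers close. It gives the time, the measured TCP pose, the force and the opening at its end, in the units of the state.
- r.sense(): the state, without advancing time (a new reading comes with each control period).
- optics.snapshot(name): name is "side" or "top"; returns (picture, depth): 384x512x3 uint8, blue, green, red; 384x512 float32, mm along the optical axis (not along the pixel's ray), 0 where there is no reading.
- optics.camera_params(name): a dict with "camera_matrix" (3x3 intrinsics, pixels), "eye" and "orientation" of the camera in the world. Camera axes: x right, y down, z forward; pixel columns grow to the right and rows downward; lengths in mm; the calibration is good to about 2 mm. A picture is of the moment at which its call begins. camera_params takes no time and is no camera call.
- hand_in(): hands the job in, once; it reports no verdict.
Trained networks look in the newest picture that a camera, given by its name, has taken for a name from the list of things; names that differ only in an ending like _2 or _b are one class to them, and where a whole thing is asked for, a point or a joint stands for the part that bears it (a point fixed in the world has none). Each returns a list of dicts, best first, with "score" (0 to 1); they miss things now and then, are a little off and sometimes report something else, mostly with a low value. They report only what shows in the picture. A call takes as long as a camera call. They do not tell look-alikes from the thing itself.
- optics.search_frame(camera, query): "at" ([x, y, z] in mm, in world coordinates, good to about 4 mm: the middle of the surface that is visible of it).
The state is a dict: "time": time; "joint_pos": joint angles; "qd": joint speeds; "joint_efforts": joint torques, N m; "tool_pos": TCP position; "tcp_rot": TCP orientation; "ft_force": force on the tool from outside, world axes, zero at the start; "wrist_torque": the same for the moment, N m; "finger_gap": finger opening in mm.
Only numpy, scipy, OpenCV 4.12 (cv2) and the standard library are available. Lean on these libraries where they do the work, as an engineer would, in place of code of your own. Each camera call takes 0.05 s, during which the arm holds its last target. There are 200 camera calls.

## Task

Push the plaster mould across the bench, without lifting or tipping it, into the green holding frame until it is fully home against the frame's stop. Then lock it: thread the red-handled rod from the robot's left through the left cheek, the mould and the right cheek until the front of its handle is up against the left cheek, and let go. Leave the cup and the jar where they stand.

Things in the scene. Friction and masses are not known exactly. Their poses are not given: they have to be found in the camera images.
- frame: Green holding frame fixed to the bench. Origin: on the bench, centre of the mould's home spot. +x from the open mouth to the stop (the way the mould goes in), +y left, z up; yaw within 0.15 rad. Cheeks 85 mm high, x -50 to +60 mm, inner faces at y = +-55, outer at +-69 mm. Stop bar 50 mm high, face at x = +50. Slippery white lead-in rails, 20 mm high, flare from y +-53.5 at x -52 to +-72 at x -96.
- frame_hole (a point): Centre of the left cheek's hole on its outer face: y = +69 mm, x = 0, z = 50 mm in the frame's axes (these are the frame's). Both 14 mm thick cheeks have such a through hole, 22 mm in diameter, along y. Outside each cheek lies a 6 mm high foot, out to y = +-95 mm.
- mould_mid (a point): Centre of the loose white plaster mould with blue straps: a block 100 x 100 mm, 90 mm high, about 0.75 kg, too wide to grasp. Axes along its faces. A 24 mm bore runs through it along its y, 50 mm above the bench, midway in x. Starts short of the mouth, up to 0.25 rad askew; it jams in the mouth unless square. Home: centre over the frame's origin, axes along the frame's, 3.5 to 5 mm play each side.
- rod_mid (a point): Middle of the loose locking rod, 205 mm, 0.16 kg, along its own y: steel shaft, 14 mm diameter, from the tip (y = -102.5 mm, last 10 mm tapered) to y = +62.5 mm, where the red handle begins (30 mm diameter, to y = +102.5). Starts level, axis 50 mm above the bench, tip to the right (-y). Home: at y = +6.5 mm in the frame's axes. Let go part-way in, it stays but its handle sags about 0.1 rad.
- rest: Wooden rod rest fixed to the bench. Origin: on the bench below the front of the rod's handle; axes as the rod's at the start. A trough (y -28 to +54 mm, walls 70 mm high, 36 mm apart) wraps the handle, which cannot be grasped there; the tip lies in a notch (y -151 to -133 mm, 60 mm high). Between them the shaft is bare, 33 mm clear above the 10 mm base: grasp it there.
- cup_mid (a point): Centre of a loose terracotta cup, 80 mm across, 90 mm high. Bystander.
- jar_mid (a point): Centre of a loose blue jar with white lid, 72 mm across, 100 mm high. Bystander.
Mind the look-alikes: they are no part of the job. There is more than one size of the part that bears rod_mid; the job needs the smallest.

How it is judged:
By the outcome, as a careful person would: the job done as asked, in the order asked, and still so for the second after the job is handed in, with the robot touching nothing.
It also fails if it takes over 72 s, if anything falls off the work surface, if the arm or the gripper's body presses on something with over 40 N, if the wrist force passes 120 N, or if a joint passes its speed limit or range.

## Working session

There is one attempt and no reset: what is moved stays moved. The work goes in short steps, Python scripts to look and compute and a shell command to move; the robot and the scene stay as the last step left them, time stands still between calls to the robot, and variables do not carry over. Pictures are saved under pics/ and viewed, about 8 in all and at most 12, crops included, and the job is handed in when it is done.

```bash
mkdir -p pics; ls; python3 - <<'E'
from bench import r, optics
import cv2,numpy as np
for n in("side","top"):
    p,d=optics.snapshot(n); cv2.imwrite(f"pics/{n}0.png",p); np.save(f"pics/{n}0.npy",d)
    print(n,optics.camera_params(n))
    for q in("frame","frame_hole","mould_mid","rod_mid","rest","cup_mid","jar_mid"):
        print(q,[(np.round(a["at"]).tolist(),round(a["score"],2)) for a in optics.search_frame(n,q)])
print(r.sense())
E
```

```text
pics
side {'camera_matrix': array([[348.88480298,   0.        , 258.65832135],
       [  0.        , 348.88480298, 191.38059578],
       [  0.        ,   0.        ,   1.        ]]), 'eye': array([264.53213599, 550.36149459, 695.2331869 ]), 'orientation': array([-132.12829446,   -0.71516235, -147.37371352])}
frame [([666.0, 9.0, 38.0], 0.91)]
frame_hole [([669.0, 12.0, 40.0], 0.68)]
mould_mid [([472.0, -51.0, 83.0], 0.64), ([535.0, 328.0, 33.0], 0.23)]
rod_mid [([410.0, 320.0, 30.0], 0.98), ([764.0, 394.0, 25.0], 0.73), ([537.0, 309.0, 59.0], 0.62)]
rest [([538.0, 328.0, 33.0], 0.63)]
cup_mid [([455.0, -383.0, 58.0], 0.59)]
jar_mid [([606.0, -344.0, 63.0], 0.6)]
top {'camera_matrix': array([[496.9405545 ,   0.        , 259.74776935],
       [  0.        , 496.9405545 , 184.49392681],
       [  0.        ,   0.        ,   1.        ]]), 'eye': array([ 305.38850998,  -19.67594903, 1693.52005173]), 'orientation': array([-168.65848187,   -1.05139761,  -90.45117485])}
frame [([687.0, -45.0, 29.0], 0.89)]
frame_hole [([682.0, -46.0, 27.0], 0.84)]
mould_mid [([473.0, -87.0, 95.0], 0.66)]
ro
[... 187 characters left out ...]
.0, -355.0, 101.0], 0.75)]
{'time': 0.8, 'joint_pos': array([-6.79180018e+01,  7.46871937e+00,  8.52652169e+01, -4.92007843e-04,
        8.72606858e+01, -4.89394986e+00]), 'qd': array([ 0.01868846, -0.03583815, -0.10691875,  0.02510057,  0.02963906,
        0.1006651 ]), 'joint_efforts': array([ 1.13277722e-03, -5.69247007e+01, -5.00836623e+01, -9.83740824e-05,
        1.01163274e-03, -1.07288702e-05]), 'tool_pos': array([ 272.19062997, -534.74323727,  231.34254086]), 'tcp_rot': array([ 1.79999052e+02, -5.31639529e-03, -6.30240284e+01]), 'ft_force': array([-0.05152425, -0.24047992,  0.63701263]), 'wrist_torque': array([-0.02284381, -0.02394619, -0.00824985]), 'finger_gap': 85.57049409088778}
```

View pics/side0.png

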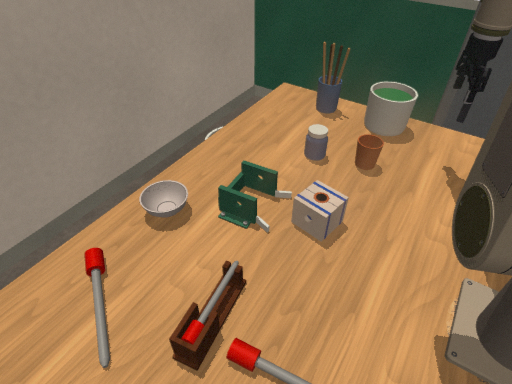

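View pics/top0.png

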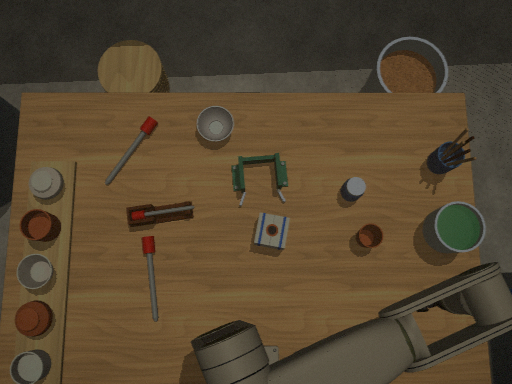

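The side view shows the mould at (318,210), the frame at (250,195), and the short rod in the rest at (210,305), plus two larger look-alike rods. The top view agrees: mould (271,231), frame (262,172), rod (163,213). Next I'll measure poses from the point clouds.

```bash
cat > h.py <<'E'
import numpy as np, cv2
from scipy.spatial.transform import Rotation as Ro
from bench import r, optics
def cloud(n,p,d):
    c=optics.camera_params(n); K=c["camera_matrix"]
    v,u=np.nonzero(d>0); z=d[v,u]
    P=np.c_[(u-K[0,2])/K[0,0]*z,(v-K[1,2])/K[1,1]*z,z]
    W=Ro.from_euler("xyz",c["orientation"],degrees=True).apply(P)+c["eye"]
    return W,p[v,u].astype(int)
def box(W,x0,x1,y0,y1,z0,z1):
    return (W[:,0]>x0)&(W[:,0]<x1)&(W[:,1]>y0)&(W[:,1]<y1)&(W[:,2]>z0)&(W[:,2]<z1)
E
python3 - <<'E'
from h import *
for n in("side","top"):
    W,C=cloud(n,cv2.imread(f"pics/{n}0.png"),np.load(f"pics/{n}0.npy"))
    b=box(W,350,650,-200,200,-30,30); print(n,"bench z",np.median(W[b,2]),W[b,2].std())
    m=box(W,400,545,-160,0,82,100); print("mould top",m.sum(),np.median(W[m,2]),cv2.minAreaRect(W[m,:2].astype(np.float32)))
    g=(C[:,1]>C[:,2]*1.4)&(C[:,1]>C[:,0]*1.1)&box(W,550,800,-200,150,2,110)
    print("green",g.sum(),np.percentile(W[g],[1,50,99],axis=0).round(0).tolist())
    t=g&(W[:,2]>78); print("cheek tops",t.sum(),cv2.minAreaRect(W[t,:2].astype(np.float32)))
    mid=np.median(W[g,1])
    for s in(1,-1):
        k=t&(s*(W[:,1]-mid)>0); Q=W[k,:2]; 
        if k.sum()>10:
            c=Q.mean(0);e=np.linalg.svd(Q-c)[2][0]; print(" cheek",s,k.sum(),c.round(1),np.degrees(np.arctan2(e[1],e[0])),((Q-c)@e).min(),((Q-c)@e).max(),cv2.minAreaRect(Q.astype(np.float32)))
    k=g&(W[:,2]>40)&(W[:,2]<54)&(abs(W[:,1]-mid)<45);Q=W[k,:2];print(" stop",k.sum(),cv2.minAreaRect(Q.astype(np.float32)) if k.sum()>5 else 0)
    red=(C[:,2]>130)&(C[:,1]<70)&box(W,480,640,200,460,20,100)
    print("red",red.sum(),np.percentile(W[red],[2,50,98],axis=0).round(0).tolist())
    gr=(abs(C[:,2]-C[:,0])<25)&(C.sum(1)>200)&box(W,480,640,180,400,40,75)
    Q=W[gr]; c=Q.mean(0);e=np.linalg.svd(Q-c)[2][0]; print("shaft",gr.sum(),c.round(1),e.round(3),np.sort((Q-c)@e)[[0,2,-3,-1]].round(1), np.percentile(Q[:,2],[5,50,95]))
    for nm,B in(("cup",(420,520,-460,-350,20,110)),("jar",(560,660,-400,-300,20,115))):
        k=box(W,*B);print(nm,k.sum(),np.percentile(W[k],[1,50,99],axis=0).round(0).tolist())
    rs=(C.sum(1)<200)&(C[:,2]>C[:,0])&box(W,470,640,180,460,60,80);print("rest walls",rs.sum(),cv2.minAreaRect(W[rs,:2].astype(np.float32)))
p=cv2.imread("pics/side0.png")[150:240,200:360];q=cv2.imread("pics/top0.png")[145:255,120:310]
cv2.imwrite("pics/c0.png",np.vstack([cv2.resize(p,(640,300)),cv2.resize(q,(640,300))]))
E
```

```text
side bench z -2.3514101977393693 4.980172853608735
mould top 1132 87.64283191784182 ((474.9900207519531, -87.97581481933594), (102.45368194580078, 101.86051177978516), 79.7323989868164)
green 1874 [[614.0, -117.0, 2.0], [678.0, 11.0, 42.0], [730.0, 42.0, 84.0]]
cheek tops 318 ((672.83544921875, -49.528541564941406), (107.54816436767578, 140.6107177734375), 5.304428577423096)
 cheek 1 111 [674.7  16.5] -176.7384008887639 -45.87018781958415 60.72052148645789 ((667.283203125, 16.137134552001953), (106.52925109863281, 11.800960540771484), 1.6853586435317993)
 cheek -1 207 [671.  -64.2] 105.44184265204122 -63.40217021720524 86.85450706516644 ((673.0515747070312, -52.076080322265625), (106.12036895751953, 136.39077758789062), 5.960032939910889)
 stop 135 ((669.9573364257812, -7.716073989868164), (113.99576568603516, 56.94054412841797), 3.2799012660980225)
red 283 [[517.0, 332.0, 55.0], [528.0, 352.0, 61.0], [542.0, 371.0, 64.0]]
shaft 408 [543.  259.2  52.9] [-0.151  0.989 -0.002] [-79.6 -79.2  67.7  68.1] [49.10988858 53.3095473  55.49701188]
cup 652 [[421.0, -445.0, 22.0], [456.0, -386.0
[... 1073 characters left out ...]
57160186768)Traceback (most recent call last):
  File "<stdin>", line 16, in <module>
    return _quantile_unchecked(
        a, q, axis, out, overwrite_input, method, keepdims, weights)
    return _ureduce(a,
                    func=_quantile_ureduce_func,
    ...<5 lines>...
                    overwrite_input=overwrite_input,
                    method=method)
    r = func(a, **kwargs)
    result = _quantile(arr,
                       quantiles=q,
    ...<2 lines>...
                       out=out,
                       weights=wgt)
    slices_having_nans = np.isnan(arr[-1, ...])
                                  ~~~^^^^^^^^^
IndexError: index -1 is out of bounds for axis 0 with size 0
```

```bash
cat >> h.py <<'E'
FO=np.array([668.8,-51.0]); FY=5.1
def f2w(x,y):
    a=np.radians(FY); return FO+np.array([[np.cos(a),-np.sin(a)],[np.sin(a),np.cos(a)]])@[x,y]
def w2f(p):
    a=np.radians(FY); return np.array([[np.cos(a),np.sin(a)],[-np.sin(a),np.cos(a)]])@(np.asarray(p)[:2]-FO)
def to(x,y,z,yaw=None,frame=True):
    s=r.sense(); p=s["tool_pos"]; t=np.r_[f2w(x,y) if frame else [x,y],z]
    R=Ro.from_euler("xyz",s["tcp_rot"],degrees=True)
    print("t",round(s["time"],2),"pos",p.round(1),"frame",w2f(p).round(1),"rot",s["tcp_rot"].round(1),"F",s["ft_force"].round(1),"gap",round(s["finger_gap"],1))
    print(" tool delta",R.inv().apply(t-p).round(1), "" if yaw is None else f"turn {-(yaw-s['tcp_rot'][2]):.1f}")
def look(tag,bx=None):
    out={}
    for n in("side","top"):
        p,d=optics.snapshot(n); cv2.imwrite(f"pics/{n}{tag}.png",p); out[n]=cloud(n,p,d)+(p,)
    return out
E
python3 -m pendant '[[0.7,0,0,0,-8.5],[0.7,0,0,0,-8.5],[0.7,0,0,0,-8.5],[0.7,0,0,0,-8.5],[0.7,0,0,0,-8.5],[0.7,0,0,0,-8.5],[0.7,0,0,0,-8.5],[0.7,0,0,0,-8.5]]' 30
python3 -m pendant '[[0.7,27,-37,0,0],[0.7,27,-37,0,0],[0.7,27,-37,0,0],[0.7,27,-37,0,0],[0.7,27,-37,0,0],[0.7,27,-37,0,0],[0.7,27,-37,0,0],[0.7,27,-37,0,0],[0.7,27,-37,0,0],[0.7,0,0,0,0]]'
python3 -c "
from h import *
to(-195,-115,30,5.1)"
```

```text
time: 1.6
tool_pos: [272.2, -534.7, 231.3]
tcp_rot: [180.0, 0.0, 5.3]
ft_force: [-0.1, 0.1, 0.3]
finger_gap: 59.7
time: 2.6
tool_pos: [487.6, -177.3, 231.5]
tcp_rot: [-179.9, -0.1, 5.3]
ft_force: [-0.8, -1.4, 0.3]
finger_gap: 59.9
t 2.6 pos [ 487.6 -177.3  231.5] frame [-191.8 -109.6] rot [-1.799e+02 -1.000e-01  5.300e+00] F [-0.8 -1.4  0.3] gap 59.9
 tool delta [ -3.6   5.6 201.5] turn 0.2
```

```bash

python3 -m pendant '[[0.7,-1,1,40,0.2],[0.7,-1,0,40,0],[0.7,-1,0,40,0],[0.7,0,0,40,0],[0.7,0,0,40,0],[0.7,0,-8,0,0],[0.7,0,-8,0,0],[0.7,0,-6,0,0],[0.7,0,-6,0,0],[0.7,0,-6,0,0]]'
python3 -m pendant '[[0.7,0,-5,0,0],[0.7,0,-4,0,0],[0.7,0,-3,0,0],[0.7,0,0,0,0]]'
cat >> h.py <<'E'
def mould(o):
    for n in o:
        W,C,_=o[n]; f=(W[:,:2]-FO)@np.array([[np.cos(np.radians(FY)),-np.sin(np.radians(FY))],[np.sin(np.radians(FY)),np.cos(np.radians(FY))]])
        G=np.c_[f,W[:,2]]
        m=(C.min(1)>110)&box(G,-270,60,-120,60,83,100)
        (c,s,a)=cv2.minAreaRect(G[m,:2].astype(np.float32)); print(n,"mould frame centre",np.round(c,1),np.round(s,1),round(a,1))
E
python3 - <<'E'
from h import *
to(-195,-61,30); o=look("1"); mould(o)
cv2.imwrite("pics/c1.png",np.vstack([cv2.resize(o["side"][2][140:250,180:380],(640,352)),cv2.resize(o["top"][2][140:260,150:430],(560,240))[:, :640].repeat(1,0) if 0 else cv2.resize(o["top"][2][150:260,180:460],(640,248))]))
E
```

```text
time: 3.6
tool_pos: [481.7, -149.9, 33.9]
tcp_rot: [179.8, -0.3, 4.8]
ft_force: [0.8, -3.5, -1.1]
finger_gap: 60.0
time: 4.0
tool_pos: [478.5, -136.7, 31.3]
tcp_rot: [-180.0, 0.0, 4.8]
ft_force: [0.1, -1.0, -0.0]
finger_gap: 59.7
t 4.0 pos [ 478.5 -136.7   31.3] frame [-197.1  -68.5] rot [-180.     0.     4.8] F [ 0.1 -1.  -0. ] gap 59.7
 tool delta [ 2.1 -7.5  1.3] 
side mould frame centre [-191.8   -3.4] [102.1  99.4] 87.5
top mould frame centre [0. 0.] [0. 0.] 0.0
```

View pics/c1.png

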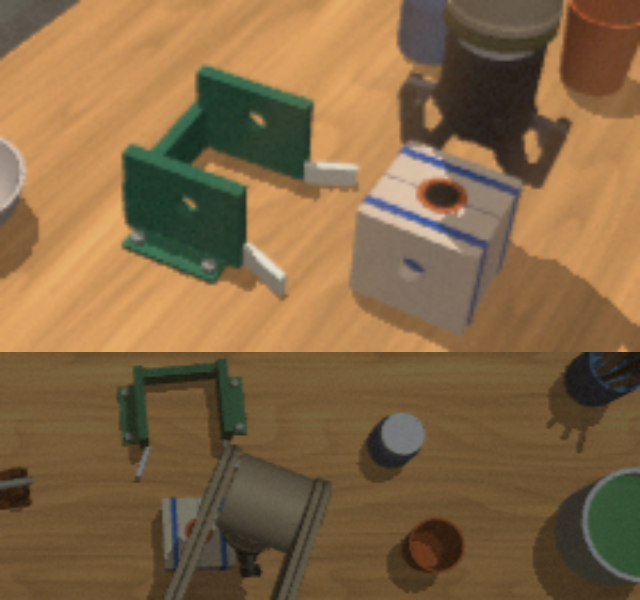

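The mould, at (435,240) in the side crop, is nearly square and centred. The frame and rails are clear ahead of it. I'll push a little further left, then go round to its rear.

```bash

python3 -m pendant '[[0.7,0,-2,0,-0.3],[0.7,0,-2,0,0],[0.7,0,-1.5,0,0],[0.7,0,0,0,0],[0.7,0,0,0,0]]'
python3 - <<'E'
from h import *
to(-195,-61,30,5.1); o=look("2"); mould(o)
E
```

```text
time: 4.6
tool_pos: [478.2, -132.0, 31.3]
tcp_rot: [180.0, 0.0, 5.1]
ft_force: [0.5, -4.7, -0.2]
finger_gap: 60.2
t 4.6 pos [ 478.2 -132.    31.3] frame [-197.1  -63.7] rot [180.    0.    5.1] F [ 0.5 -4.7 -0.2] gap 60.2
 tool delta [ 2.1 -2.7  1.3] turn -0.0
side mould frame centre [-191.3    0.3] [100.5  98.7] 89.2
top mould frame centre [0. 0.] [0. 0.] 0.0
```

```bash

python3 -m pendant '[[0.7,0,20,0,0],[0.7,0,20,0,0],[0.7,0,0,-40,0],[0.7,0,0,-40,0],[0.7,0,0,-40,0],[0.7,-30,-34,0,0],[0.7,-30,-34,0,0],[0.7,-25,-34,0,0]]'
python3 -m pendant '[[0.7,0,0,0,8.5],[0.7,0,0,0,8.5],[0.7,0,0,0,8.5],[0.7,0,0,0,8.5],[0.7,0,0,0,8.5],[0.7,0,0,0,8.5],[0.7,0,0,0,8.5],[0.7,0,0,0,8.5],[0.7,0,0,0,8.5],[0.7,0,0,0,8.5]]'
python3 -m pendant '[[0.7,0,0,0,5],[0.7,0,0,0,0]]'
python3 - <<'E'
from h import *
to(-278,0,30,-84.9); o=look("3"); mould(o)
E
```

```text
time: 5.5
tool_pos: [386.4, -76.2, 150.9]
tcp_rot: [-179.9, 0.0, 5.0]
ft_force: [1.3, 1.0, 0.3]
finger_gap: 59.9
time: 6.5
tool_pos: [387.6, -76.8, 150.9]
tcp_rot: [180.0, 0.1, -80.3]
ft_force: [0.2, -0.7, -0.2]
finger_gap: 60.2
time: 6.7
tool_pos: [387.6, -77.0, 150.9]
tcp_rot: [180.0, 0.1, -85.0]
ft_force: [0.5, 0.4, -0.7]
finger_gap: 59.7
t 6.7 pos [387.6 -77.  150.9] frame [-282.4   -0.9] rot [ 1.8e+02  1.0e-01 -8.5e+01] F [ 0.5  0.4 -0.7] gap 59.7
 tool delta [ -0.7  -4.5 120.9] turn -0.1
side mould frame centre [-192.3   -0.3] [103.5 100.4] 89.8
top mould frame centre [0. 0.] [0. 0.] 0.0
```

```bash
sed -i 's/C.min(1)>110/C.min(1)>(110 if n=="side" else 60)/' h.py
python3 -m pendant '[[0.7,-1,0,40,0],[0.7,0,0,40,0],[0.7,0,0,41,0],[0.7,0,-10,0,0],[0.7,0,-7,0,0],[0.7,0,-7,0,0],[0.7,0,-8,0,0],[0.7,0,-10,0,0],[0.7,0,-10,0,0],[0.7,0,-10,0,0]]'
python3 -m pendant '[[0.7,0,-10,0,0],[0.7,0,-10,0,0],[0.7,0,-10,0,0],[0.7,0,-10,0,0],[0.7,0,-8,0,0],[0.7,0,-6,0,0],[0.7,0,-4,0,0],[0.7,0,0,0,0]]'
python3 - <<'E'
from h import *
to(-64,0,30,-84.9); o=look("4"); mould(o)
cv2.imwrite("pics/c4.png",cv2.resize(o["side"][2][140:250,180:380],(640,352)))
E
```

```text
time: 7.8
tool_pos: [449.9, -71.2, 30.8]
tcp_rot: [179.9, -0.0, -84.9]
ft_force: [-7.5, -0.9, 3.4]
finger_gap: 59.9
time: 8.6
tool_pos: [508.3, -66.0, 30.8]
tcp_rot: [-180.0, -0.0, -84.9]
ft_force: [-1.1, 0.3, -0.4]
finger_gap: 59.6
t 8.6 pos [508.3 -66.   30.8] frame [-161.2   -0.6] rot [-180.    -0.   -84.9] F [-1.1  0.3 -0.4] gap 59.6
 tool delta [ -0.6 -97.2   0.9] turn 0.0
side mould frame centre [-95.2   1.2] [ 93.7 102.5] 1.0
top mould frame centre [-53.  -24.8] [49.7 14.9] 83.2
```

View pics/c4.png

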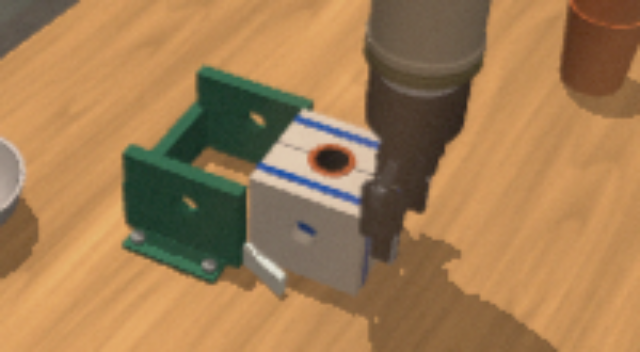

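The mould (315,200) stands square at the mouth between the rails, so I'll push on while watching the force.

```bash

python3 -m pendant '[[0.7,0,-4,0,0],[0.7,0,-4,0,0],[0.7,0,-4,0,0],[0.7,0,-4,0,0],[0.7,0,-4,0,0],[0.7,0,-4,0,0]]'
python3 -m pendant '[[0.7,0,-7,0,0],[0.7,0,-7,0,0],[0.7,0,-7,0,0],[0.7,0,-7,0,0],[0.7,0,-7,0,0],[0.7,0,-7,0,0],[0.7,0,-6,0,0],[0.7,0,-4,0,0],[0.7,0,-4,0,0],[0.7,0,0,0,0]]'
python3 - <<'E'
from h import *
to(-64,0,30,-84.9); o=look("5"); mould(o)
E
```

```text
time: 9.3
tool_pos: [530.7, -63.9, 30.4]
tcp_rot: [179.9, 0.0, -84.9]
ft_force: [-7.1, -0.5, 3.5]
finger_gap: 60.0
time: 10.3
tool_pos: [587.1, -58.9, 30.3]
tcp_rot: [180.0, 0.0, -84.9]
ft_force: [-3.0, -0.0, 0.7]
finger_gap: 59.9
t 10.3 pos [587.1 -58.9  30.3] frame [-82.   -0.6] rot [180.    0.  -84.9] F [-3.  -0.   0.7] gap 59.9
 tool delta [ -0.6 -18.    0.3] turn -0.0
side mould frame centre [-14.7  -2.5] [ 92.1 107.8] 1.3
top mould frame centre [-63.2  43.9] [6.6 8.1] 85.1
```

```bash

python3 -m pendant '[[0.7,0,-4,0,0],[0.7,0,-4,0,0],[0.7,0,-3,0,0],[0.7,0,-1,0,0],[0.7,0,-1,0,0],[0.7,0,0,0,0]]'
python3 -m pendant '[[0.7,0,-1,0,0],[0.7,0,-1,0,0],[0.7,0,0,0,0]]'
python3 -m pendant '[[0.7,0,-1,0,0],[0.7,0,0,0,0]]'
```

```text
time: 11.0
tool_pos: [599.5, -57.8, 30.1]
tcp_rot: [179.9, 0.0, -84.9]
ft_force: [-5.1, 0.2, 0.2]
finger_gap: 60.0
time: 11.3
tool_pos: [601.5, -57.6, 30.1]
tcp_rot: [179.9, 0.0, -84.9]
ft_force: [-5.4, -0.2, 0.6]
finger_gap: 59.7
time: 11.5
tool_pos: [602.5, -57.5, 30.2]
tcp_rot: [179.9, 0.0, -84.9]
ft_force: [-5.1, -0.1, 0.2]
finger_gap: 60.1
```

```bash

python3 -m pendant '[[0.7,0,-1,0,0],[0.7,0,-1,0,0],[0.7,0,0,0,0]]'
python3 -m pendant '[[0.7,0,-1,0,0],[0.7,0,0,0,0]]'
python3 -m pendant '[[0.7,0,-1,0,0],[0.7,0,0,0,0]]'
```

```text
time: 11.8
tool_pos: [604.5, -57.3, 30.2]
tcp_rot: [179.9, 0.0, -84.9]
ft_force: [-5.2, -0.9, -0.2]
finger_gap: 59.7
time: 12.0
tool_pos: [605.5, -57.3, 30.1]
tcp_rot: [179.9, 0.0, -84.9]
ft_force: [-5.0, -1.0, 0.8]
finger_gap: 59.9
time: 12.2
tool_pos: [606.5, -57.2, 30.2]
tcp_rot: [179.9, 0.0, -84.9]
ft_force: [-5.7, 0.1, -0.2]
finger_gap: 59.5
```

```bash

for i in 1 2 3; do python3 -m pendant '[[0.7,0,-1,0,0],[0.7,0,0,0,0]]' | egrep 'pos|force'; done
python3 - <<'E'
from h import *
to(-64,0,30,-84.9); o=look("6"); mould(o)
E
```

```text
tool_pos: [607.0, -57.1, 30.1]
ft_force: [-7.1, -1.1, 2.2]
tool_pos: [607.0, -57.0, 29.7]
ft_force: [-11.9, -1.2, 5.2]
tool_pos: [606.9, -56.9, 29.2]
ft_force: [-16.3, -1.7, 5.2]
t 12.8 pos [606.9 -56.9  29.2] frame [-62.2  -0.4] rot [179.6   0.  -84.9] F [-16.3  -1.7   5.2] gap 59.9
 tool delta [-0.4  1.8 -0.8] turn -0.0
side mould frame centre [ 5.1 -1.9] [ 92.3 106.2] 1.4
top mould frame centre [-39.1  45. ] [ 6.6 11.2] 84.6
```

```bash

python3 -m pendant '[[0.7,0,10,0,0],[0.7,0,30,0,0],[0.7,0,30,-10,0],[1,0,0,-45,0],[1,0,0,-45,0],[1,0,0,-45,0],[1,0,40,-20,0],[1,0,40,0,0],[1,0,40,0,0]]'
python3 - <<'E'
from h import *
o=look("7"); mould(o)
for n in o:
    W,C,p=o[n]
    lo=1 if n=="side" else .6
    g=(C[:,1]>C[:,2]*1.4)&(C[:,1]>C[:,0]*1.1)&box(W,600,760,-140,40,78,100)&(abs(W[:,2]-np.median(W[(C[:,1]>C[:,2]*1.4)&box(W,600,760,-140,40,80,100),2]))<4)
    print(n,"cheeks",g.sum(),cv2.minAreaRect(W[g,:2].astype(np.float32)))
    m=(C.min(1)>110*lo)&box(W,600,760,-140,40,83,100); print("mould",m.sum(),cv2.minAreaRect(W[m,:2].astype(np.float32)))
    red=(C[:,2]>100*lo)&(C[:,1]<60)&(C[:,0]<60)&box(W,480,640,290,460,45,100)
    print("red",red.sum(),np.percentile(W[red],[2,50,98],axis=0).round(1).tolist() if red.sum() else 0)
    gr=(abs(C[:,2]-C[:,0])<40)&(C.sum(1)>200*lo)&box(W,480,640,180,325,42,75)
    Q=W[gr]; c=np.median(Q,0);e=np.linalg.svd(Q-c)[2][0]; e*=np.sign(e[1]);print("shaft",gr.sum(),c.round(1),e.round(3),np.sort((Q-c)@e)[[0,2,-3,-1]].round(1),"at y=270 x=",(c+e*(270-c[1])/e[1])[0].round(1))
    rs=(C.sum(1)<200*lo)&(C[:,2]>C[:,0])&box(W,470,640,290,460,62,80)
    if rs.sum()>5: print("trough",rs.sum(),cv2.minAreaRect(W[rs,:2].astype(np.float32)))
a=o["side"][2]; b=o["top"][2]
cv2.imwrite("pics/c7.png",np.vstack([cv2.resize(a[140:240,190:350],(640,400)),cv2.resize(b[140:240,110:310],(640,320))[:195]]))
E
```

```text
time: 13.8
tool_pos: [420.8, -74.0, 196.9]
tcp_rot: [-179.7, -0.1, -84.9]
ft_force: [-0.2, -0.6, 1.0]
finger_gap: 85.6
side mould frame centre [ 0.6 -2.7] [101.1 106.7] 0.5
top mould frame centre [ 2.3 -0.6] [ 99.8 101.1] 89.7
side cheeks 247 ((673.147216796875, -48.809898376464844), (107.05899810791016, 138.83303833007812), 5.9305243492126465)
mould 643 ((669.66259765625, -53.680870056152344), (101.1492691040039, 106.73173522949219), 5.6242499351501465)
red 567 [[502.6, 316.2, 53.7], [526.9, 354.8, 63.0], [558.8, 383.2, 69.6]]
shaft 420 [543.  260.6  53.3] [-0.15   0.989 -0.004] [-80.8 -80.5  64.4  65.5] at y=270 x= 541.5
trough 593 ((531.1180419921875, 344.96923828125), (55.56056213378906, 82.4034423828125), 8.901588439941406)
top cheeks 152 ((676.999755859375, -51.609130859375), (107.55315399169922, 136.3065185546875), 4.01432466506958)
mould 652 ((671.0906982421875, -51.599185943603516), (101.20223999023438, 99.19888305664062), 4.896770000457764)
red 175 [[505.8, 310.7, 53.4], [531.8, 352.4, 66.3], [564.9, 385.5, 76.9]]
shaft 183 [548.1 252.7  58.1] [-0.16   0.987  0.012] [-74.  -71.   68.3  69.8] at y=270 x= 545.4
trough 162 ((534.4398193359375, 343.1153259277344), (56.67044448852539, 78.97095489501953), 8.219403266906738)
```

View pics/c7.png

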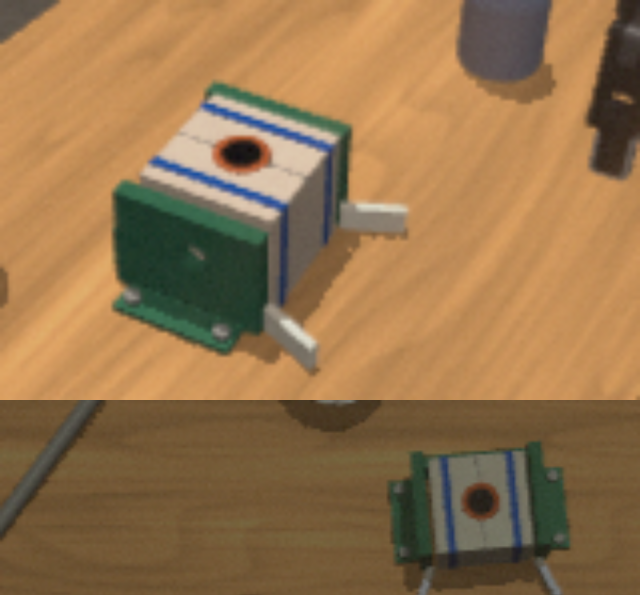

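The mould sits home against the stop: at (240,160) in the upper crop, and square between the cheeks at (480,500) in the lower one. Now for the rod.

```bash
sed -i 's/^FO=.*;/FO=np.array([670.,-51.5]);/' h.py
python3 -m pendant '[[0.6,0,0,0,-8.5],[0.6,0,0,0,-8.5],[0.6,0,0,0,-8.5],[0.6,0,0,0,-8.5],[0.6,0,0,0,-8.5],[0.6,0,0,0,-8.5],[0.6,0,0,0,-8.5],[0.6,0,0,0,-8.5],[0.6,0,0,0,-8.5],[0.6,0,0,0,-8.5]]' 60
python3 -m pendant '[[0.6,0,0,0,-8.5]]'
python3 -c "
from h import *
to(542.3,281.2,150,8.6,False)"
```

```text
time: 14.9
tool_pos: [421.8, -73.8, 195.9]
tcp_rot: [180.0, -0.1, 0.4]
ft_force: [0.2, -0.4, -0.8]
finger_gap: 51.3
time: 15.0
tool_pos: [421.8, -73.8, 195.9]
tcp_rot: [180.0, -0.1, 8.9]
ft_force: [0.2, 0.2, 0.2]
finger_gap: 51.3
t 15.0 pos [421.8 -73.8 195.9] frame [-2.492e+02 -1.000e-01] rot [ 1.8e+02 -1.0e-01  8.9e+00] F [0.2 0.2 0.2] gap 51.3
 tool delta [ 174. -332.   46.] turn 0.3
```

```bash

python3 -m pendant '[[0.6,19,-37,0,0.3],[0.6,19,-37,0,0],[0.6,19,-37,0,0],[0.6,19,-37,0,0],[0.6,19,-37,5,0],[0.6,19,-37,8,0],[0.6,19,-37,8,0],[0.6,19,-37,10,0],[0.6,19,-36,15,0],[0.6,0,0,0,0]]'
python3 - <<'E'
from h import *
to(542.3,281.2,31,8.6,False)
p,d=optics.snapshot("side"); cv2.imwrite("pics/c8.png",cv2.resize(p[200:370,150:290],(560,600),interpolation=cv2.INTER_AREA))
E
```

```text
time: 16.0
tool_pos: [541.5, 283.7, 145.6]
tcp_rot: [-179.9, 0.2, 8.5]
ft_force: [-1.1, -0.1, -1.1]
finger_gap: 51.0
t 16.0 pos [541.5 283.7 145.6] frame [-98.2 345.3] rot [-179.9    0.2    8.5] F [-1.1 -0.1 -1.1] gap 51.0
 tool delta [  0.7   2.7 114.6] turn -0.1
```

```bash

python3 -m pendant '[[0.6,0.7,2.7,25,0],[0.6,0,0,25,0],[0.6,0,0,25,0],[0.6,0,0,15,0],[0.6,0,0,0,0]]'
python3 - <<'E'
from h import *
to(542.3,281.2,31,8.6,False)
p,d=optics.snapshot("side"); cv2.imwrite("pics/c8.png",cv2.resize(p[200:370,150:290],(490,595)))
E
```

```text
time: 16.55
tool_pos: [541.9, 275.8, 57.4]
tcp_rot: [180.0, 0.2, 8.2]
ft_force: [-0.8, 0.1, -0.9]
finger_gap: 51.2
t 16.55 pos [541.9 275.8  57.4] frame [-98.5 337.4] rot [180.    0.2   8.2] F [-0.8  0.1 -0.9] gap 51.2
 tool delta [ 1.3 -5.3 26.3] turn -0.4
```

View pics/c8.png

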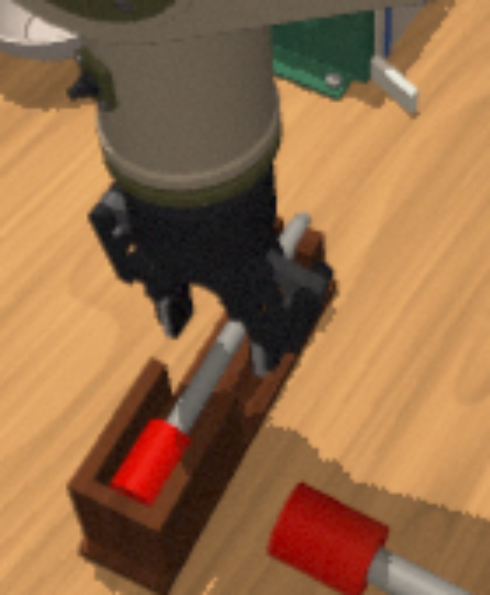

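The fingers straddle the bare shaft near (245,325), clear of the trough.

```bash

python3 -m pendant '[[0.6,1.3,-5,0,-0.4],[0.6,0,0,14,0],[0.6,0,0,12,0],[0.6,0,0,0,0],[0,0,0,0,0],[0,0,0,0,0],[0,0,0,0,0],[0,0,0,0,0],[0,0,0,0,0]]' 70
python3 -c "
from h import *
to(542.3,281.2,120,8.6,False)"
```

```text
time: 17.5
tool_pos: [544.1, 282.3, 33.9]
tcp_rot: [-180.0, -0.1, 8.7]
ft_force: [1.0, -0.1, 1.9]
finger_gap: 11.8
t 17.5 pos [544.1 282.3  33.9] frame [-95.7 343.6] rot [-1.8e+02 -1.0e-01  8.7e+00] F [ 1.  -0.1  1.9] gap 11.8
 tool delta [ -1.9   0.8 -86.1] turn 0.1
```

```bash

python3 -m pendant '[[0.4,0,0,0,0],[0.4,0,0,0,0],[0.4,0,0,3,0],[0,0,0,0,0],[0,0,0,0,0],[0,0,0,0,0],[0,0,0,0,0],[0,0,0,0,0]]' 70
python3 -m pendant '[[0,0,0,0,0],[0,0,0,-15,0],[0,0,0,-25,0],[0,0,0,-25,0],[0,0,0,-25,0],[0,0,0,0,0],[0,0,0,0,0]]'
python3 - <<'E'
from h import *
o=look("9")
to(0,200,31,5.1)
W,C,a=o["side"]
red=(C[:,2]>110)&(C[:,1]<60)&(C[:,0]<60)&box(W,450,640,270,420,90,190)
print(np.percentile(W[red],[2,50,98],axis=0).round(1).tolist() if red.sum() else 0)
cv2.imwrite("pics/c9.png",cv2.resize(a[120:340,120:330],(572,600)))
E
```

```text
time: 18.3
tool_pos: [543.5, 282.0, 30.1]
tcp_rot: [180.0, 0.0, 8.7]
ft_force: [-1.7, 0.7, -0.8]
finger_gap: 12.1
time: 19.0
tool_pos: [544.4, 282.4, 121.5]
tcp_rot: [-180.0, -0.1, 8.7]
ft_force: [-0.1, 0.2, -1.3]
finger_gap: 11.9
t 19.1 pos [542.8 281.8 119. ] frame [-97.  343.3] rot [1.8e+02 1.0e-01 8.7e+00] F [ 0.6  0.1 -1.8] gap 11.8
 tool delta [ 88.1 149.   87.9] turn 3.6
[[516.5, 332.8, 130.3], [527.9, 356.1, 151.5], [542.8, 373.1, 155.5]]
```

View pics/c9.png

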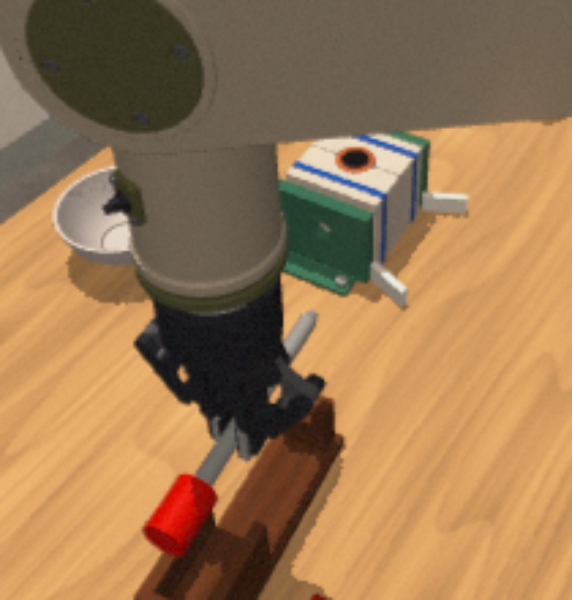

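The rod is held firmly and roughly level, handle at (180,515) and tip at (310,320). I'll move it in front of the hole.

```bash

python3 -m pendant '[[0,0,0,0,3.6],[0,24,33,0,0],[0,24,33,0,0],[0,24,33,0,0],[0,24,34,0,0],[0,0,0,30,0],[0,0,0,30,0],[0,0,0,25,0],[0,0,0,0,0]]'
cat >> h.py <<'E'
def ff(W):
    a=np.radians(FY); f=(W[:,:2]-FO)@np.array([[np.cos(a),-np.sin(a)],[np.sin(a),np.cos(a)]]); return np.c_[f,W[:,2]]
def rod(o,y0,y1):
    for n in o:
        W,C,_=o[n]; G=ff(W)
        red=(C[:,2]>(110 if n=="side" else 70))&(C[:,1]<60)&(C[:,0]<60)&box(G,-60,60,90,400,10,100)
        gr=(abs(C[:,2]-C[:,0])<45)&(C.sum(1)>(220 if n=="side" else 130))&box(G,-30,30,y0,y1,35,75)
        for nm,k in(("red",red),("shaft",gr)):
            if k.sum()>5: print(n,nm,k.sum(),"lo/med/hi",np.percentile(G[k],[2,50,98],axis=0).round(1).tolist())
            Q=G[k]
            if k.sum()>20:
                print("   x vs y:",np.polyfit(Q[:,1]-120,Q[:,0],1).round(3)," z vs y",np.polyfit(Q[:,1]-120,Q[:,2],1).round(3))
E
python3 - <<'E'
from h import *
to(0,209,31,5.1)
o=look("10"); rod(o,85,170)
a=o["side"][2];cv2.imwrite("pics/c10.png",cv2.resize(a[150:300,150:300],(600,600)))
E
```

```text
time: 20.0
tool_pos: [645.9, 157.0, 28.0]
tcp_rot: [180.0, 0.7, 5.1]
ft_force: [-1.7, -0.5, -2.6]
finger_gap: 11.7
t 20.0 pos [645.9 157.   28. ] frame [ -5.5 209.9] rot [180.    0.7   5.1] F [-1.7 -0.5 -2.6] gap 11.7
 tool delta [ 5.5  0.8 -3.1] turn -0.0
side red 258 lo/med/hi [[-21.2, 261.4, 38.3], [-11.8, 285.7, 56.3], [3.4, 301.0, 62.0]]
   x vs y: [  0.089 -25.533]  z vs y [-0.163 81.323]
side shaft 82 lo/med/hi [[-13.8, 98.4, 44.4], [-9.7, 125.0, 50.5], [-2.4, 168.2, 53.1]]
   x vs y: [-0.012 -9.082]  z vs y [2.5000e-02 4.9829e+01]
top red 81 lo/med/hi [[-31.4, 253.2, 11.4], [-3.9, 277.1, 66.1], [10.4, 292.8, 74.9]]
   x vs y: [  0.119 -22.747]  z vs y [ 0.3   15.473]
top shaft 77 lo/med/hi [[-9.7, 98.2, 49.5], [-4.3, 127.6, 56.9], [3.6, 157.0, 67.0]]
   x vs y: [-0.008 -3.618]  z vs y [1.4000e-02 5.7446e+01]
```

View pics/c10.png

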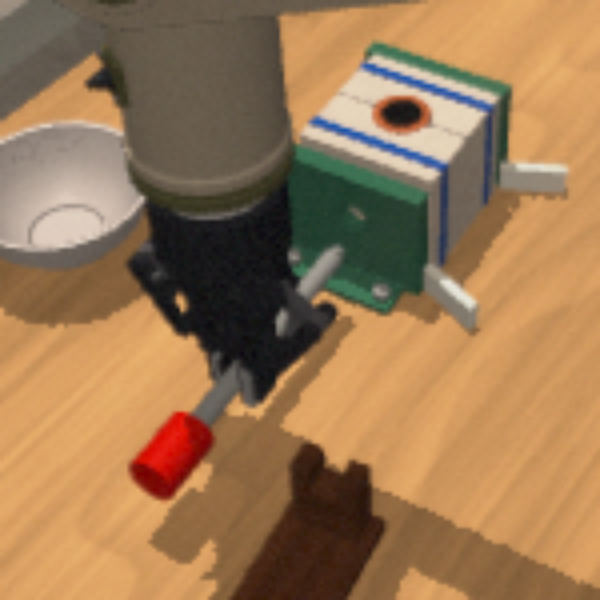

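The tip (340,255) points at the hole (357,213), but it's a bit low and about 5 mm to −x. I'll correct that and check again.

```bash

python3 -m pendant '[[0,5.5,0,-4,0],[0,0,0,0,0],[0,0,0,0,0]]'
python3 - <<'E'
from h import *
to(0,209,32,5.1)
o=look("11"); rod(o,85,170)
# predicted pixels of hole & rod axis in side cam vs image
a=o["side"][2];c=optics.camera_params("side");K=c["camera_matrix"]
def px(P): 
    q=Ro.from_euler("xyz",c["orientation"],degrees=True).inv().apply(np.array(P)-c["eye"]);q=K@q;return q[:2]/q[2]
print("hole px pred",px([*f2w(0,69),50]),"tip pred",px([*f2w(0,94),50]))
cv2.imwrite("pics/c11.png",cv2.resize(a[180:240,190:260],(700,600),interpolation=cv2.INTER_CUBIC))
E
```

```text
time: 20.4
tool_pos: [658.2, 158.9, 41.6]
tcp_rot: [-180.0, -0.2, 5.1]
ft_force: [0.1, -0.6, -1.7]
finger_gap: 12.2
t 20.4 pos [658.2 158.9  41.6] frame [  7.  210.7] rot [-180.    -0.2    5.1] F [ 0.1 -0.6 -1.7] gap 12.2
 tool delta [-7.   1.7  9.5] turn -0.0
side red 261 lo/med/hi [[-8.9, 262.7, 50.7], [0.6, 287.0, 70.1], [15.7, 301.8, 75.3]]
   x vs y: [  0.102 -15.435]  z vs y [ -0.197 100.806]
side shaft 80 lo/med/hi [[-1.7, 100.4, 58.0], [2.9, 125.9, 64.3], [10.3, 168.2, 67.3]]
   x vs y: [-0.025  3.267]  z vs y [1.9000e-02 6.3732e+01]
top red 82 lo/med/hi [[-58.0, 251.4, 10.5], [6.3, 278.6, 75.7], [20.7, 294.9, 83.6]]
   x vs y: [  0.101 -13.636]  z vs y [ 0.093 54.819]
top shaft 73 lo/med/hi [[-0.2, 98.8, 58.8], [5.7, 128.9, 67.9], [12.6, 157.4, 74.6]]
   x vs y: [-0.013  6.036]  z vs y [1.2000e-02 6.7579e+01]
hole px pred [237.18814359 203.61069382] tip pred [232.36077904 209.5031193 ]
```

View pics/c11.png

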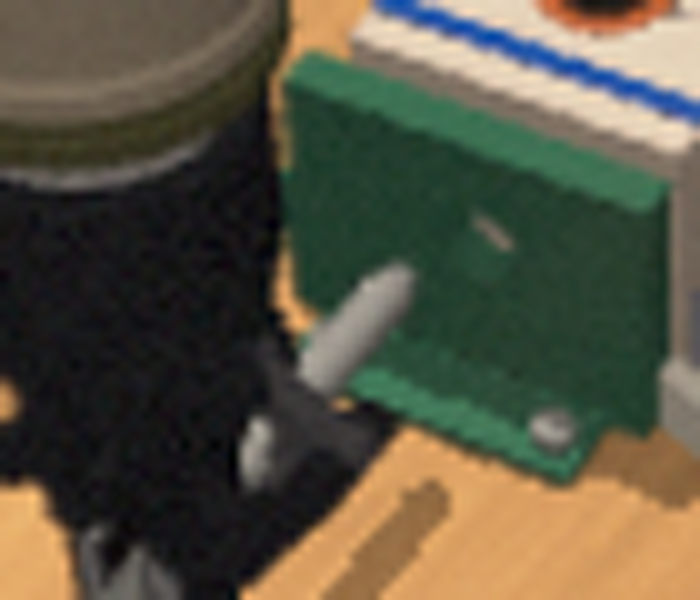

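```bash

python3 -m pendant '[[0,0,0,0,0],[0,0,0,0,0],[0,0,0,0,0]]' 
python3 -c "
from h import *
to(-0.5,209,32,5.1)"
```

```text
time: 20.8
tool_pos: [656.4, 158.6, 39.2]
tcp_rot: [180.0, 0.0, 5.1]
ft_force: [0.4, -0.1, -2.7]
finger_gap: 11.7
t 20.8 pos [656.4 158.6  39.2] frame [  5.2 210.5] rot [180.    0.    5.1] F [ 0.4 -0.1 -2.7] gap 11.7
 tool delta [-5.7  1.5  7.2] turn -0.0
```

```bash

python3 -m pendant '[[0,-2,0,2,0],[0,-2,0,3,0],[0,-1.5,0,2,0],[0,0,0,0,0],[0,0,0,0,0],[0,0,0,0,0]]' 
python3 - <<'E'
from h import *
to(-0.5,209,32,5.1)
o=look("12"); rod(o,85,170)
E
```

```text
time: 21.4
tool_pos: [651.2, 158.2, 32.4]
tcp_rot: [-180.0, -0.0, 5.1]
ft_force: [-1.1, -0.4, -2.0]
finger_gap: 11.8
t 21.4 pos [651.2 158.2  32.4] frame [-1.000e-01  2.105e+02] rot [-180.    -0.     5.1] F [-1.1 -0.4 -2. ] gap 11.8
 tool delta [-0.4  1.5  0.4] turn -0.0
side red 264 lo/med/hi [[-16.1, 262.0, 42.6], [-6.7, 286.7, 61.2], [8.6, 301.6, 66.0]]
   x vs y: [  0.091 -20.802]  z vs y [-0.181 88.776]
side shaft 78 lo/med/hi [[-8.4, 99.8, 48.3], [-4.8, 124.6, 55.2], [3.0, 168.4, 57.9]]
   x vs y: [-0.014 -3.885]  z vs y [-2.0000e-03  5.4803e+01]
top red 79 lo/med/hi [[-35.6, 250.3, 10.5], [-0.4, 277.4, 67.9], [13.8, 293.0, 74.7]]
   x vs y: [ 0.043 -8.028]  z vs y [ 0.3 17.9]
top shaft 77 lo/med/hi [[-6.2, 97.9, 47.4], [-0.8, 127.3, 60.0], [6.9, 156.9, 68.5]]
   x vs y: [ 0.    -0.224]  z vs y [1.2000e-02 5.8996e+01]
```

Aligned in both cameras, so I'll insert slowly.

```bash

python3 -m pendant '[[0,0,4,0,0],[0,0,6,0,0],[0,0,6,0,0],[0,0,6,0,0],[0,0,6,0,0],[0,0,6,0,0],[0,0,6,0,0],[0,0,3,0,0],[0,0,0,0,0]]' 
python3 - <<'E'
from h import *
to(-0.5,90,31,5.1)
print(r.sense()["wrist_torque"])
E
```

```text
time: 22.4
tool_pos: [655.0, 114.8, 32.3]
tcp_rot: [180.0, 0.0, 5.0]
ft_force: [-0.0, -0.3, -2.5]
finger_gap: 11.7
t 22.4 pos [655.  114.8  32.3] frame [ -0.2 166.9] rot [180.   0.   5.] F [-0.  -0.3 -2.5] gap 11.7
 tool delta [-0.2 76.9  1.3] turn -0.1
[ 0.03124378 -0.01500385 -0.03234311]
```

```bash

python3 -m pendant '[[0,0,6,0.3,0],[0,0,8,0.3,0],[0,0,8,0,0],[0,0,8,0,0],[0,0,6,0,0],[0,0,3,0,0],[0,0,0,0,0]]' 
python3 -m pendant '[[0,0,6,0,0],[0,0,8,0,0],[0,0,8,0,0],[0,0,6,0,0],[0,0,4,0,0],[0,0,2,0,0],[0,0,0,0,0],[0,0,0,0,0]]' 
python3 - <<'E'
from h import *
to(-0.5,90,31,5.1)
print(r.sense()["wrist_torque"])
o=look("13"); rod(o,120,140)
a=o["side"][2];cv2.imwrite("pics/c13.png",cv2.resize(a[160:260,170:300],(650,500),interpolation=cv2.INTER_CUBIC))
E
```

```text
time: 23.1
tool_pos: [658.4, 75.8, 31.8]
tcp_rot: [180.0, -0.0, 5.0]
ft_force: [-0.1, 0.6, -2.0]
finger_gap: 11.8
time: 23.9
tool_pos: [661.3, 42.7, 31.7]
tcp_rot: [-180.0, -0.0, 5.1]
ft_force: [0.3, -0.4, -1.0]
finger_gap: 11.9
t 23.9 pos [661.3  42.7  31.7] frame [-0.3 94.6] rot [-180.    -0.     5.1] F [ 0.3 -0.4 -1. ] gap 11.9
 tool delta [-0.2  4.6  0.7] turn -0.0
[ 0.01365636 -0.01756283  0.01777627]
side red 203 lo/med/hi [[-15.9, 146.1, 39.5], [-6.2, 173.3, 59.8], [8.6, 185.9, 65.9]]
   x vs y: [  0.102 -10.642]  z vs y [-0.219 68.809]
side shaft 30 lo/med/hi [[-8.2, 120.6, 48.4], [-5.2, 129.2, 55.4], [2.7, 139.0, 57.9]]
   x vs y: [-0.022 -4.041]  z vs y [ 0.067 53.93 ]
top red 51 lo/med/hi [[-10.9, 145.7, 53.5], [-1.2, 156.7, 65.0], [13.9, 167.5, 74.8]]
   x vs y: [-0.598 21.603]  z vs y [-0.525 84.517]
top shaft 16 lo/med/hi [[-6.6, 124.6, 50.4], [-1.4, 133.2, 56.1], [5.6, 139.6, 65.0]]
```

View pics/c13.png

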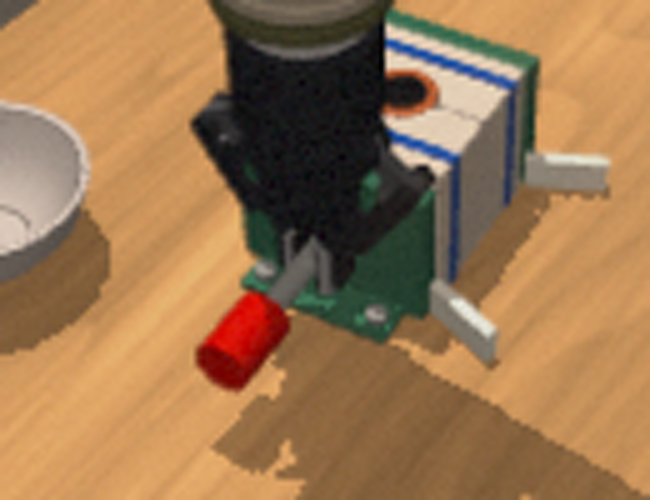

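The rod is through the left cheek with no contact force; the handle shows at (243,340). I'll release, slide back along the rod and regrip on the handle.

```bash

python3 -m pendant '[[0.6,0,0,0,0],[0.6,0,0,0,0],[0.6,0,0,0,0],[0.6,0,-10,0,0],[0.6,0,-15,2,0],[0.6,0,-15,2,0],[0.6,0,-15,2,0],[0.6,0,-10,2,0],[0.6,0,-6,0,0],[0.6,0,0,0,0]]' 30
python3 - <<'E'
from h import *
to(-0.5,165,23,5.1)
o=look("14"); rod(o,85,135)
E
```

```text
time: 25.0
tool_pos: [654.8, 114.5, 23.5]
tcp_rot: [-180.0, 0.0, 5.2]
ft_force: [0.6, -0.6, -0.6]
finger_gap: 51.2
t 25.0 pos [654.8 114.5  23.5] frame [ -0.4 166.7] rot [-180.     0.     5.2] F [ 0.6 -0.6 -0.6] gap 51.2
 tool delta [-0.1  1.7  0.5] turn 0.1
side red 176 lo/med/hi [[-15.3, 153.6, 18.4], [-4.6, 176.2, 42.1], [9.5, 187.2, 47.9]]
   x vs y: [ 3.000e-03 -4.287e+00]  z vs y [-0.423 62.298]
side shaft 11 lo/med/hi [[-7.7, 85.6, 44.2], [-3.8, 88.4, 46.8], [2.4, 91.9, 48.4]]
top shaft 29 lo/med/hi [[-6.3, 85.9, 41.1], [-1.0, 96.7, 50.5], [7.2, 108.4, 57.9]]
   x vs y: [-0.072 -1.771]  z vs y [-0.205 45.253]
```

```bash

python3 -m pendant '[[0.6,0,0,4,0],[0.6,0,0,4,0],[0.6,0,0,0,0],[0,0,0,0,0],[0,0,0,0,0],[0,0,0,0,0],[0,0,0,0,0],[0,0,0,0,0]]' 30
python3 -m pendant '[[0,0,0,-3,0],[0,0,0,-3,0],[0,0,0,-3,0],[0,0,0,-3,0],[0,0,0,-2,0],[0,0,0,-2,0],[0,0,0,0,0],[0,0,0,0,0]]' 
python3 - <<'E'
from h import *
to(-0.5,165,31,5.1)
print(r.sense()["wrist_torque"])
o=look("15"); rod(o,85,135)
E
```

```text
time: 25.9
tool_pos: [655.2, 113.2, 15.8]
tcp_rot: [180.0, -0.0, 5.1]
ft_force: [0.6, -1.5, -0.2]
finger_gap: 29.1
time: 26.7
tool_pos: [655.1, 113.3, 31.7]
tcp_rot: [180.0, -0.0, 5.1]
ft_force: [0.2, 0.5, -3.0]
finger_gap: 29.0
t 26.7 pos [655.1 113.3  31.7] frame [ -0.2 165.5] rot [180.   -0.    5.1] F [ 0.2  0.5 -3. ] gap 29.0
 tool delta [-0.3  0.5  0.7] turn -0.0
[0.30487869 0.02428187 0.07281895]
side red 135 lo/med/hi [[-15.5, 159.1, 36.1], [-3.0, 183.0, 58.0], [9.7, 186.8, 63.6]]
   x vs y: [-0.123  4.121]  z vs y [-0.533 86.22 ]
side shaft 16 lo/med/hi [[-8.7, 86.3, 49.7], [-5.4, 90.3, 53.9], [1.5, 120.6, 58.4]]
top shaft 29 lo/med/hi [[-6.0, 85.8, 51.7], [0.0, 96.4, 58.2], [6.4, 107.8, 68.5]]
   x vs y: [0.115 2.346]  z vs y [-5.0000e-03  5.8705e+01]
```

```bash

python3 -m pendant '[[0,0,4,-0.5,0],[0,0,5,-0.5,0],[0,0,5,0,0],[0,0,5,0,0],[0,0,4,0,0],[0,0,4,0,0],[0,0,3,0,0],[0,0,0,0,0]]'
python3 -m pendant '[[0,0,3,0,0],[0,0,3,0,0],[0,0,3,0,0],[0,0,0,0,0]]'
python3 -m pendant '[[0,0,3,0,0],[0,0,3,0,0],[0,0,3,0,0],[0,0,0,0,0]]'
python3 - <<'E'
from h import *
to(-0.5,165,31,5.1)
print(r.sense()["wrist_torque"])
o=look("16"); rod(o,75,100)
E
```

```text
time: 27.6
tool_pos: [657.8, 82.8, 32.7]
tcp_rot: [180.0, 0.0, 5.0]
ft_force: [-0.2, 0.1, -2.5]
finger_gap: 28.8
time: 28.0
tool_pos: [658.6, 74.0, 32.7]
tcp_rot: [180.0, -0.0, 5.1]
ft_force: [0.3, -1.0, -2.2]
finger_gap: 29.4
time: 28.4
tool_pos: [659.4, 64.9, 32.7]
tcp_rot: [180.0, 0.0, 5.1]
ft_force: [-0.2, -0.4, -2.7]
finger_gap: 29.1
t 28.4 pos [659.4  64.9  32.7] frame [ -0.2 116.9] rot [180.    0.    5.1] F [-0.2 -0.4 -2.7] gap 29.1
 tool delta [ -0.3 -48.1   1.7] turn -0.0
[ 0.2526956  -0.00631404  0.03296109]
side red 126 lo/med/hi [[-16.1, 107.7, 38.9], [-3.4, 134.1, 59.1], [9.4, 138.9, 64.3]]
   x vs y: [-0.132 -1.768]  z vs y [-0.468 60.825]
top shaft 11 lo/med/hi [[-6.3, 82.4, 54.4], [-2.6, 86.3, 59.5], [3.5, 92.6, 66.9]]
```

```bash

python3 -m pendant '[[0,0,4,0,0],[0,0,4,0,0],[0,0,4,0,0],[0,0,4,0,0],[0,0,3,0,0],[0,0,2,0,0],[0,0,0,0,0]]'
for i in 1 2 3 4; do python3 -m pendant '[[0,0,1.5,0,0],[0,0,0,0,0]]' | egrep 'pos|force'; done
```

```text
time: 29.2
tool_pos: [661.2, 44.1, 32.7]
tcp_rot: [180.0, -0.0, 5.1]
ft_force: [-0.0, -0.3, -2.2]
finger_gap: 29.0
tool_pos: [661.3, 43.0, 32.7]
ft_force: [-0.2, -1.0, -2.2]
tool_pos: [661.4, 41.5, 32.7]
ft_force: [-0.0, -0.3, -2.6]
tool_pos: [661.6, 39.9, 32.7]
ft_force: [-0.1, 0.1, -3.2]
tool_pos: [661.7, 38.4, 32.7]
ft_force: [0.4, -0.4, -2.7]
```

```bash
python3 - <<'E'
from h import *
to(-0.5,165,31,5.1)
o=look("17"); rod(o,66,90); mould(o)
E
```

```text
t 30.0 pos [661.7  38.4  32.7] frame [-0.3 90.3] rot [180.   -0.    5.1] F [ 0.4 -0.4 -2.7] gap 29.1
 tool delta [ -0.3 -74.7   1.7] turn -0.0
side red 110 lo/med/hi [[-15.3, 91.2, 38.4], [-3.9, 109.4, 57.9], [9.0, 112.7, 63.7]]
   x vs y: [-0.009 -3.73 ]  z vs y [-0.714 45.054]
side mould frame centre [-10.7  -6.6] [82.9 98.3] 1.0
top mould frame centre [  1.3 -11.1] [ 79.2 102.1] 88.8
```

```bash

for i in 1 2 3 4 5; do python3 -m pendant '[[0,0,1,0,0],[0,0,0,0,0]]' | egrep 'pos|force'; done
```

```text
tool_pos: [661.8, 37.5, 32.7]
ft_force: [-0.0, -0.1, -2.9]
tool_pos: [661.8, 36.7, 32.7]
ft_force: [-0.2, 1.2, -3.0]
tool_pos: [661.9, 36.6, 32.7]
ft_force: [-0.6, 5.1, -2.7]
tool_pos: [661.9, 36.6, 32.7]
ft_force: [-1.5, 9.0, -1.4]
tool_pos: [661.9, 36.2, 32.9]
ft_force: [-0.8, 11.0, -1.7]
```

```bash

python3 -m pendant '[[0.6,0,0,0,0],[0.6,0,0,0,0],[0.6,0,0,0,0],[0.6,0,0,-20,0],[0.6,0,0,-40,0],[0.6,0,0,-40,0],[0.6,0,-45,-40,0],[0.6,-20,-45,-20,0],[0.6,-40,-45,0,0],[0.6,-40,-45,0,0]]'
python3 - <<'E'
from h import *
o=look("18"); rod(o,66,90); mould(o); to(0,0,0)
for n in o:
    W,C,p=o[n];G=ff(W)
    g=(C[:,1]>C[:,2]*1.4)&box(G,-60,70,60,100,20,80);print(n,"left cheek face y",np.percentile(G[g,1],[2,50,90]).round(1))
    k=box(G,-25,25,-130,-72,35,65);print(n,"tip right",k.sum(),np.percentile(G[k],[2,98],axis=0).round(1).tolist() if k.sum() else 0)
a=o["side"][2];b=o["top"][2]
cv2.imwrite("pics/c18.png",np.vstack([cv2.resize(a[150:230,180:340],(640,320)),cv2.resize(b[140:200,210:310],(640,270)[:2] if 0 else (450,270)).astype(np.uint8) if 0 else cv2.resize(b[130:230,180:418],(640,269))]))
for n in("side","top"):
    for q in("cup_mid","jar_mid"): print(n,q,[(np.round(x["at"]).tolist(),round(x["score"],2)) for x in optics.search_frame(n,q)][:2])
E
```

```text
time: 32.1
tool_pos: [563.4, 180.8, 186.3]
tcp_rot: [-180.0, -0.2, 5.0]
ft_force: [1.3, 0.9, -0.5]
finger_gap: 51.1
side red 99 lo/med/hi [[-15.3, 94.0, 32.1], [-3.7, 108.0, 52.0], [8.7, 110.8, 58.7]]
   x vs y: [ 0.126 -1.747]  z vs y [-0.919 36.433]
top red 43 lo/med/hi [[-12.3, 90.5, 51.7], [-2.0, 99.3, 59.9], [13.0, 107.5, 68.1]]
   x vs y: [0.174 2.791]  z vs y [-0.182 56.255]
side mould frame centre [-11.4 -12.7] [80.1 86.5] 0.5
top mould frame centre [ 1.2 -0.2] [100.4 101.6] 89.8
t 32.2 pos [559.7 183.6 184.6] frame [-89. 244.] rot [-1.799e+02  1.000e-01  5.300e+00] F [ 1.2 -0.2 -0.8] gap 51.5
 tool delta [ 88.4 244.6 184.1] 
side left cheek face y [64.9 68.8 70.2]
side tip right 0 0
top left cheek face y [61.1 62.7 65.8]
top tip right 25 [[-6.6, -94.1, 46.7], [3.4, -73.2, 61.4]]
side cup_mid [([457.0, -384.0, 60.0], 0.7)]
side jar_mid [([609.0, -342.0, 65.0], 0.89), ([456.0, -385.0, 59.0], 0.33)]
top cup_mid [([463.0, -417.0, 41.0], 0.97)]
top jar_mid [([610.0, -352.0, 100.0], 0.89), ([671.0, 33.0, 56.0], 0.16)]
```

View pics/c18.png

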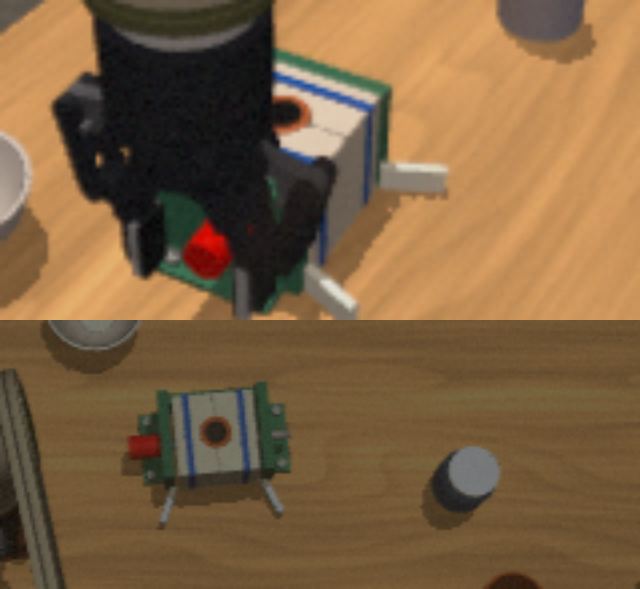

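The rod is in and its tip shows beyond the right cheek at (280,435). The cup and jar haven't moved. I'll press lightly on the handle's end with shut fingers to make sure it's seated.

```bash

python3 -m pendant '[[0,22,25,0,0],[0,22,25,0,0],[0,22,25,0,0],[0,22,20,0,0],[0,0,0,40,0],[0,0,0,40,0],[0,0,0,40,0],[0,0,0,27,0],[0,0,0,0,0],[0,0,0,0,0]]'
python3 -c "
from h import *
to(-1,124,36,5.1)"
```

```text
time: 33.4
tool_pos: [660.0, 91.8, 37.7]
tcp_rot: [180.0, 0.0, 5.0]
ft_force: [0.1, 0.1, 0.2]
finger_gap: -0.2
t 33.4 pos [660.   91.8  37.7] frame [  2.8 143.6] rot [180.   0.   5.] F [0.1 0.1 0.2] gap -0.2
 tool delta [-3.8 19.6  1.7] turn -0.1
```

```bash

python3 -m pendant '[[0,-3,4,2,0],[0,-1,4,0,0],[0,0,4,0,0],[0,0,2,0,0],[0,0,2,0,0],[0,0,0,0,0]]'
for i in 1 2 3 4 5 6; do python3 -m pendant '[[0,0,1.5,0,0],[0,0,0,0,0]]' | egrep 'pos|force'; done
```

```text
time: 34.0
tool_pos: [657.2, 76.5, 36.0]
tcp_rot: [180.0, -0.0, 5.1]
ft_force: [-0.5, -0.7, -0.2]
finger_gap: 0.0
tool_pos: [657.1, 75.2, 35.7]
ft_force: [-0.4, 0.7, -1.0]
tool_pos: [657.3, 73.7, 35.7]
ft_force: [0.0, 0.1, -0.1]
tool_pos: [657.5, 72.1, 35.8]
ft_force: [0.0, -0.6, 0.4]
tool_pos: [657.6, 70.6, 35.7]
ft_force: [0.0, -0.1, 0.8]
tool_pos: [657.7, 69.1, 35.7]
ft_force: [0.7, 0.4, -0.7]
tool_pos: [657.8, 68.0, 35.7]
ft_force: [0.2, 2.4, -0.4]
```

```bash

for i in 1 2 3; do python3 -m pendant '[[0,0,1,0,0],[0,0,0,0,0]]' | egrep 'pos|force'; done
```

```text
tool_pos: [657.8, 68.0, 35.7]
ft_force: [-0.2, 5.9, -0.8]
tool_pos: [657.8, 68.0, 35.8]
ft_force: [-0.7, 9.0, 0.4]
tool_pos: [657.8, 68.0, 35.7]
ft_force: [-0.5, 13.8, 1.3]
```

It's firmly seated: the force rises with no travel. I'll retreat and do a final check.

```bash

python3 -m pendant '[[0,0,-5,0,0],[0,0,-30,0,0],[0,0,-30,-20,0],[0,-40,0,-45,0],[0,-45,0,-45,0],[0,-45,0,-45,0],[0,-45,0,0,0],[0,-45,0,0,0],[0,-40,0,0,0],[0,0,0,0,0]]'
python3 - <<'E'
from h import *
o=look("19"); rod(o,66,90); mould(o)
W,C,_=o["top"];G=ff(W);k=box(G,-25,25,-130,-72,35,65);print("tip",np.percentile(G[k],[1,99],axis=0).round(1).tolist())
a=o["side"][2]
cv2.imwrite("pics/c19.png",cv2.resize(a[150:240,180:300],(800,600),interpolation=cv2.INTER_CUBIC))
E
```

```text
time: 36.8
tool_pos: [414.5, 108.3, 162.4]
tcp_rot: [180.0, 0.2, 5.1]
ft_force: [0.2, 0.1, -0.4]
finger_gap: 0.3
side red 111 lo/med/hi [[-15.9, 91.0, 33.4], [-4.8, 107.5, 51.8], [9.4, 110.7, 58.7]]
   x vs y: [ 0.266 -0.136]  z vs y [-0.524 41.828]
top red 46 lo/med/hi [[-19.8, 90.6, 10.8], [-2.7, 99.7, 60.0], [13.0, 107.7, 67.6]]
   x vs y: [-0.096 -3.889]  z vs y [-0.219 53.062]
side mould frame centre [-1.3 -1.8] [108.3 101.1] 89.4
top mould frame centre [ 1.1 -0. ] [ 99.7 102. ] 89.3
tip [[-6.7, -94.1, 42.1], [4.4, -73.1, 61.1]]
```

View pics/c19.png

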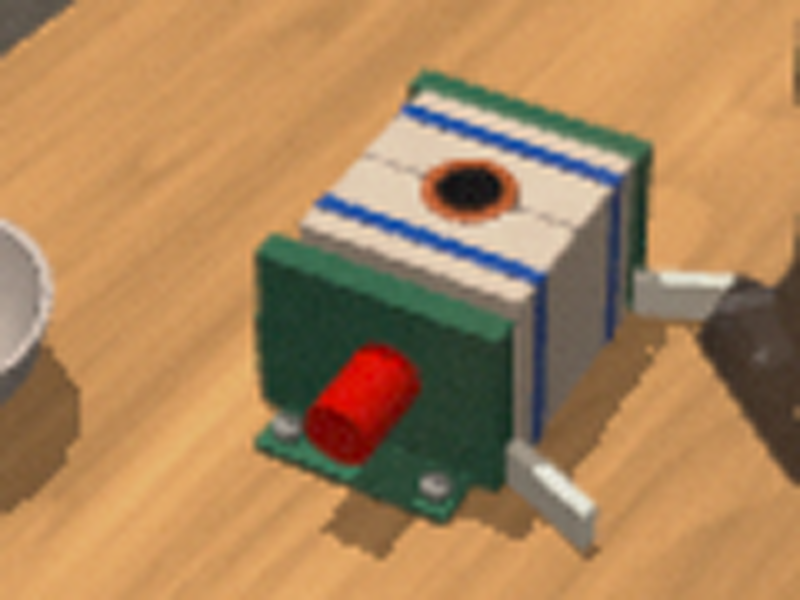

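The handle (365,405) is flush against the left cheek, and the mould (450,220) is home and square. The arm is clear, so I'm handing in.

```bash
python3 -c "
from bench import hand_in
print(hand_in())"
```

```text
the job is handed in; nothing more can be done
None
```

The mould is pushed fully home and locked with the smallest red-handled rod. I handed the job in at about 37 s of the 72 s allowed; no verdict came back.

**What I did:** I squared the mould with a two-finger push on its right side. I then pushed it from behind until the force rose to 16 N with no further travel against the stop. I took the rod from its rest and threaded it in by the shaft, then regripped it by the handle and drove it in until the handle met the left cheek. After letting go, I pressed the handle's end with shut fingers. The force rose to about 14 N without movement, so it was seated.

**Last checks:**
- **Mould:** its centre is within about 2 mm of the frame's origin in both cameras, and its yaw is within 1°.
- **Rod:** the handle looks flush with the left cheek, and the tip shows beyond the right cheek at about y = −94 mm, where −96 mm was expected.
- **Cup and jar:** both cameras found them where they started, within 4 mm (checked after the rod was let go, before the final press).
- **Robot:** the arm was clear of everything, and no force reading I took was above about 17 N.

**Disagreements:** the two cameras differ from each other by 2 to 4 mm, so I used their averages. The rod also sagged more than stated when I let go part-way (about 0.17 rad instead of 0.1), so I lowered the gripper further before regripping the handle.

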